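# Slide the cheese board between the salt crocks

## Task

With the fingers against its wooden edge, push the little board with the cheese through the narrow gap between the two salt crocks and on until the whole board lies on the cork mat behind them. Slide it flat on the counter: do not lift or tip it, do not touch the cheese, and leave everything else where it stands.

Things in the scene. Friction and masses are not known exactly. Their poses are not given: they have to be found in the camera images.
- board: loose rectangular block-like serving board of pale wood, 110 mm long (its x axis), 90 mm wide (its y axis), 25 mm thick, lying flat, about 0.33 kg with the cheese (weight and friction vary); origin at the centre of its underside. Its +x end is the leading end, roughly facing the gap at the start. The cheese is fixed on top of it
- cheese: block of yellow hard cheese with a thin black rind along one side, 64 x 46 x 26 mm, fixed in the middle of the board's top (its top is 51 mm above the counter; 23 mm of bare wood before and behind it, 22 mm at each side); origin at the centre of its underside, axes as the board's
- crocks: two squat white stoneware salt crocks with flat wooden lids, too heavy to budge: each 90 mm in diameter, 49 mm high including the lid's small boss, centres 94 mm to either side (along +y and -y) of the origin. The origin lies on the counter midway between them, in the middle of the 98 mm wide gap; the x axis is the way through the gap, pointing to the side where the mat lies; the board starts on the -x side
- mat: thin flat cork place mat, under 1 mm thick, fixed on the counter beyond the gap, 165 mm along its x axis, 150 mm along its y axis, its axes parallel to those of the crocks; origin at its centre on the counter
- corner_rear_left (a point): rear left bottom corner of the board: -55 mm along the board's x, +45 mm along its y
- corner_rear_right (a point): rear right bottom corner of the board: -55 mm along the board's x, -45 mm along its y
- corner_front_left (a point): front left bottom corner of the board: +55 mm along the board's x, +45 mm along its y
- corner_front_right (a point): front right bottom corner of the board: +55 mm along the board's x, -45 mm along its y
- bowl: pale stoneware serving bowl, 170 mm across, 65 mm high, empty, beyond the mat; origin at the centre of its underside. A bystander
- ramekin: small blue ceramic cup, 70 mm across, 40 mm high; origin at the centre of its underside. A bystander
- jar: small amber glass jar with steel cap, 56 mm across, 60 mm high; origin at the centre of its underside. A bystander
- grater: flat brass hand grater with dark wooden handle, lying; 290 mm long, 28 mm wide, 24 mm high at the handle; origin on the surface near where handle meets blade, x axis along the blade away from the handle (blade from -5 to +175 mm, handle back to -106 mm). A bystander

How it is judged (in metres and radians):
On the way:
1. the board passes between the two crocks (x of board in the frame of crocks between -0.03 and 0.03 m and y of board in the frame of crocks between -0.02 and 0.02 m), for 0.05 s.
At the end, for the whole second after the job is handed in: All four bottom corners of the board are within the outline of the mat (2 mm over its edge is forgiven), and the board lies flat on the counter and at rest (x of corner_rear_left in the frame of mat between -0.0845 and 0.0845 m and y of corner_rear_left in the frame of mat between -0.077 and 0.077 m and x of corner_rear_right in the frame of mat between -0.0845 and 0.0845 m and y of corner_rear_right in the frame of mat between -0.077 and 0.077 m and x of corner_front_left in the frame of mat between -0.0845 and 0.0845 m and y of corner_front_left in the frame of mat between -0.077 and 0.077 m and x of corner_front_right in the frame of mat between -0.0845 and 0.0845 m and y of corner_front_right in the frame of mat between -0.077 and 0.077 m and height (world z) of board below 0.004 m and angle between board's own z axis and vertical below 0.05 rad and linear speed of board below 0.01 m/s); the robot touches nothing.
It fails at once if the board is lifted more than 8 mm (height (world z) of board above 0.008 m).
It fails at once if the board is tipped by more than 0.15 rad (angle between board's own z axis and vertical above 0.15 rad).
It fails at once if the robot touches the cheese (contact force between cheese and the fingers above 0.3 N or contact force between cheese and the arm above 0.3 N).
It fails at once if a bystander is moved more than 20 mm (distance of any of bowl, ramekin, jar, grater from where it was at the start of the episode above 0.02 m).
It also fails if it takes over 72 s, if anything falls off the work surface, if the arm or the gripper's body presses on something with over 40 N, if the wrist force passes 120 N, or if a joint passes its speed limit or range.

## Robot

A 6-joint arm with a two-finger parallel gripper is mounted at the origin on the work surface. World frame = base frame: x ahead of the robot, y to its left, z up, the work surface at z = 0. Lengths are in mm, angles in degrees, forces in N, time in s.
With the tool pointing down it reaches from about 350 to 850 mm from the base axis. Payload 8.1 kg.
Tool frame: the origin (TCP) lies where the fingers leave the gripper's body, on its centre line; the fingertips stand 73 mm ahead of it and the grasp point (between the pads) lies 54 mm ahead of it; z points along the fingers, y is the line along which they close (so a half turn about z gives the same grasp; the last joint's range is limited). The gripper opens to 85 mm and grips with 20 to 120 N. Pads are 22 mm wide; open, the fingers measure 114 mm over their backs; the gripper's body (76 mm by 85 mm) begins 54 mm behind the grasp point. The pads swing forward as they close: fully open they stand 13 mm farther back than shut.
Start: joints at [64.091, 7.471, 85.268, -0, 87.261, -4.893], TCP at [215.157, 560.101, 303.892] pointing down, gripper open.
Joint ranges: [-169.43, 169.43], [-51.17, 129.36], [1.28, 143.12], [-76.62, 256.62], [0, 156.53], [-152.29, 152.29]. Speed limits (degrees/s): [136.94, 136.94, 159.86, 180, 180, 180].

## Interface

Orientations are given as [roll, pitch, yaw] about the fixed x, y, z axes, in that order (R = Rz(yaw) Ry(pitch) Rx(roll)).
In Python, from bench import sense, optics, r gives the robot as it stands.
- The arm moves only by the tool servo_tool, never from a script. Its argument "plan" is a list that holds one entry, the list of rows, each a list of 5 numbers: the shift along the world's x, y, z in m, then the turn about the world's z in degrees, then the finger opening in m, from 0 to 0.0854. A call has 1 to 10 rows; each row shifts and turns the commanded pose from where the row before left it; what a row does not reach is not made up. A row lasts 1/10 s, in which the tool goes at most 50 mm and 8.59 degrees, less where a joint would pass 70% of its speed; a pose out of reach is approached as far as the arm can. A call is refused whole if a number of a shift passes 0.05 or a number of a turn 8.59, either way. A call with a gripper value outside its range is refused whole. The fingers move at their own pace and stop on an object; "force" is the grip in N (left out, the last holds). Time passes only in rows, so rows that do not move let the fingers close. It gives the time, the measured TCP pose, the force, the opening and the grip force at its end, in the units of the state.
- sense(): the state, without advancing time (a new reading comes with each control period).
- optics.snapshot(name): name is "scene" or "top"; returns a dict with "frame" (400x640x3 uint8, blue, green, red), "fx", "fy", "cx", "cy" (pixels), "cam_to_world" (4x4, takes a point from camera to world coordinates). Camera axes: x right, y down, z forward; pixel columns grow to the right and rows downward; lengths in mm; the calibration is good to about 2 mm. A picture is of the moment at which its call begins. There is no depth.
- r.hand_in(): hands the job in; it is judged then, once.
The state is a dict: "time": time; "joint_pos": joint angles; "qd": joint speeds; "joint_efforts": joint torques, N m; "tool_pos": TCP position; "tcp_rot": TCP orientation; "ft_force": force on the tool from outside, world axes, zero at the start; "wrist_torque": the same for the moment, N m; "finger_gap": finger opening in mm; "grip_force": force on a finger pad.
Only numpy, scipy, OpenCV 4.12 (cv2) and the standard library are available. Lean on these libraries where they do the work, as an engineer would, in place of code of your own. Each camera call takes 0.05 s, during which the arm holds its last target. There are 200 camera calls.

## Working session

There is one attempt and no reset: what is moved stays moved. The work goes in short steps, Python scripts to look and compute and a tool call to move; the robot and the scene stay as the last step left them, time stands still between calls to the robot, and variables do not carry over. Pictures are saved under pics/ and viewed, at most 10 in all, crops included, and the job is handed in when it is done.

Besides the shell and the picture viewer there is one more tool, called after ">>>" by a JSON object that holds its "op" and its "data". servo_tool: Moves the arm, as the interface text tells. Its arguments: {"type":"object","properties":{"plan":{"type":"array"},"force":{"type":"number"}},"required":["plan"]}

```bash
mkdir -p pics; cat > h.py <<'E'
import numpy as np, cv2, json
from bench import sense, optics, r
def snap(n,f):
    s=optics.snapshot(n); cv2.imwrite(f'pics/{f}.png',s['frame'])
    np.savez(f'pics/{f}.npz',**{k:np.array(v) for k,v in s.items()}); return s
def load(f): return np.load(f'pics/{f}.npz')
def px(s,uv,z=0):
    uv=np.atleast_2d(np.array(uv,float)); T=np.array(s['cam_to_world'])
    d=np.c_[(uv[:,0]-s['cx'])/s['fx'],(uv[:,1]-s['cy'])/s['fy'],np.ones(len(uv))]@T[:3,:3].T
    return T[:3,3]+d*((z-T[2,3])/d[:,2])[:,None]
def proj(s,P):
    T=np.linalg.inv(np.array(s['cam_to_world'])); P=np.atleast_2d(P)@T[:3,:3].T+T[:3,3]
    return np.c_[P[:,0]/P[:,2]*s['fx']+s['cx'],P[:,1]/P[:,2]*s['fy']+s['cy']]
E
python3 - <<'E'
from h import *
for n in('scene','top'):
    s=snap(n,n+'0'); print(n,np.round(s['cam_to_world'],2).tolist(),s['fx'],s['cx'],s['cy'])
s=sense(); print(s['time'],s['tool_pos'],s['tcp_rot'],s['finger_gap'])
E
```

```text
scene [[-0.26, 0.76, -0.59, 1068.79], [0.96, 0.21, -0.16, 170.03], [0.01, -0.61, -0.79, 703.14], [0.0, 0.0, 0.0, 1.0]] 377.5292118181129 321.01964652445434 200.81795781217565
top [[0.03, -0.99, 0.13, 446.33], [-1.0, -0.02, 0.01, 51.34], [-0.0, -0.13, -0.99, 994.58], [0.0, 0.0, 0.0, 1.0]] 441.12073171068363 316.15315758603873 197.41930353856677
0.1 [214.96700438 559.76101334 302.93282925] [-1.79902723e+02 -8.02338365e-03  1.58986683e+02] 85.13615684593516
```

View pics/top0.png

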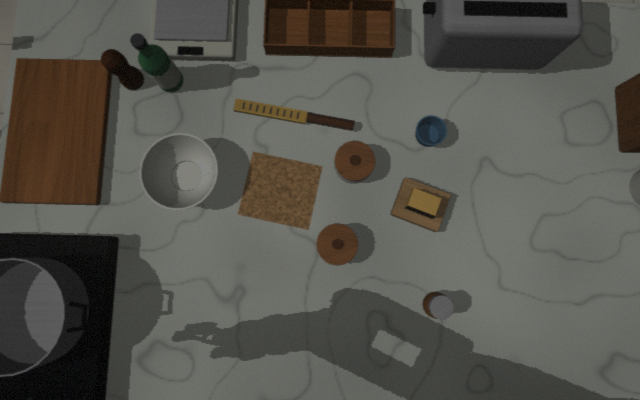

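View pics/scene0.png

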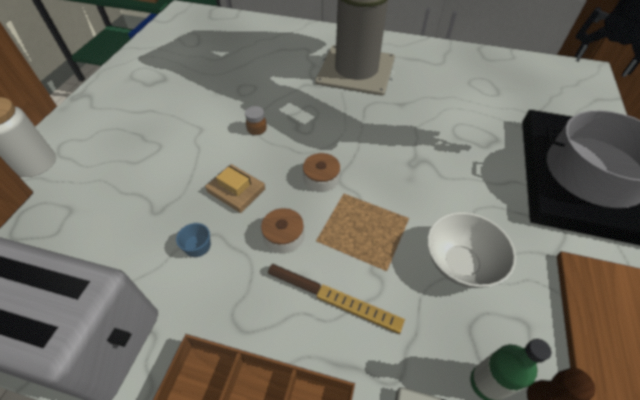

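The top view shows the mat at about (280,190), crock lids at (355,160) and (338,244), the board at (422,204), the bowl at (180,172), the ramekin at (431,130), the jar at (438,305) and the grater at (295,115). The scene view shows the same layout. Next I'll enlarge both for corner picking.

```bash
python3 - <<'E'
from h import *
a=load('top0')['frame'][130:280,230:470]; b=load('scene0')['frame'][140:290,190:430]
a=cv2.resize(a,None,fx=3.3,fy=3.3,interpolation=2)[:,:792]; b=cv2.resize(b,None,fx=3.3,fy=3.3,interpolation=2)[:,:792]
cv2.imwrite('pics/ca.png',cv2.convertScaleAbs(a,alpha=1.6));cv2.imwrite('pics/cb.png',cv2.convertScaleAbs(b,alpha=1.3))
E
```

```text
(no output)
```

View pics/ca.png

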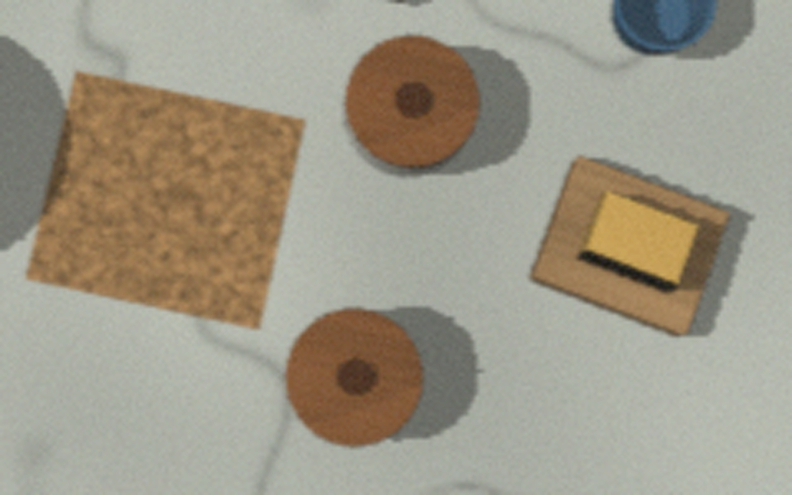

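View pics/cb.png

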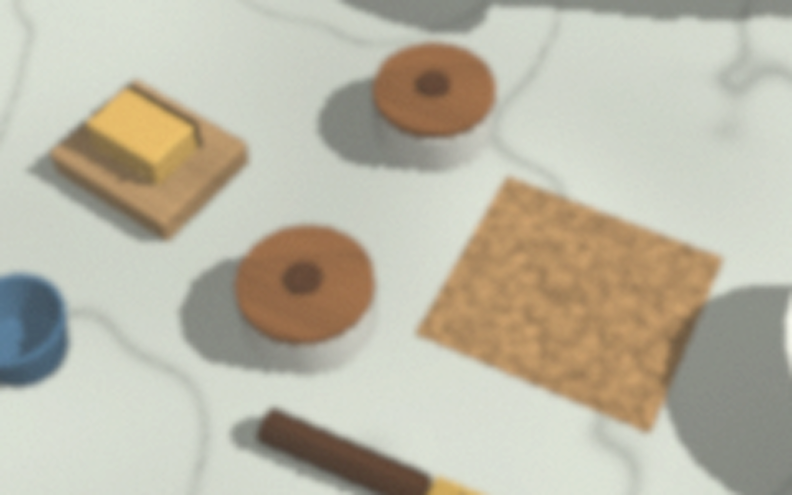

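The crops show the board top corners, top view first at (578,157), (728,213), (684,334), (532,278) and scene view at (137,82), (247,145), (166,227), (53,152). They also show the mat corners and the lid discs, which I'll triangulate.

```bash
cat > est.py <<'E'
from h import *
a,b=load('top0'),load('scene0')
A=lambda l:np.array(l)/3.3+[230,130]
B=lambda l:np.array(l)/3.3+[190,140]
def tri(p,q):
    P=[]
    for u,v in zip(p,q):
        o1=px(a,u,0)[0];o2=px(b,v,0)[0];c1=a['cam_to_world'][:3,3];c2=b['cam_to_world'][:3,3]
        d1=o1-c1;d2=o2-c2
        t=np.linalg.lstsq(np.c_[d1,-d2],c2-c1,rcond=None)[0]
        P.append((c1+t[0]*d1+c2+t[1]*d2)/2)
    return np.array(P)
np.set_printoptions(precision=1,suppress=True)
# order board: rear/front corners as seen in top: TL,TR,BR,BL ; scene equivalents
bt=A([(578,157),(728,213),(684,334),(532,278)]); bs=B([(166,227),(53,152),(137,82),(247,147)])
mt=A([(77,72),(304,121),(259,328),(27,278)]); ms=B([(649,432),(417,333),(509,178),(721,258)])
ct=A([(412,102),(355,377)]); cs=B([(305,284),(434,90)])
print('tri board',tri(bt,bs),'mat',tri(mt,ms),'lids',tri(ct,cs))
for s,bb,m,c in((a,bt,mt,ct),(b,bs,ms,cs)):
    B3=px(s,bb,25)[:,:2];M=px(s,m,0.5)[:,:2];C=px(s,c,45)[:,:2]
    f=lambda v:np.degrees(np.arctan2(v[1],v[0]))
    print('board c',B3.mean(0),'yaw',f(B3[0]+B3[3]-B3[1]-B3[2]),'len',np.linalg.norm(B3[0]-B3[1]),np.linalg.norm(B3[1]-B3[2]))
    print('mat c',M.mean(0),'yaw',f(M[0]+M[3]-M[1]-M[2]),'crocks',C.mean(0),'yaw',f(C[0]-C[1])+90, f(C[0]-C[1])-90,'d',np.linalg.norm(C[0]-C[1]))
for n,u,z in(('bowl',(180,172),60),('ram',(431,131),38),('jar',(441,306),58),('gr0',(355,124),15),('gr1',(235,105),2)): print(n,px(a,u,z))
E
python3 est.py
```

```text
tri board [[ 627.3 -138.2   15.7]
 [ 590.4 -238.6   21.2]
 [ 508.7 -209.6   17.7]
 [ 544.3 -108.7   14.8]] mat [[683.4 208.   -2.3]
 [652.1  48.2  -2.8]
 [507.1  76.3  -4. ]
 [537.8 235.4  -2.7]] lids [[658.8 -24.2  36.1]
 [474.1  11.2  36.7]]
board c [ 567.5 -174.5] yaw 70.69948575858892 len 106.79613995550955 87.47575144665285
mat c [594.9 139.6] yaw 79.13746713202501 crocks [565.8  -8. ] yaw 79.3139469708822 -100.6860530291178 d 186.20672226882368
board c [ 573.  -167.6] yaw 69.12956475464556 len 109.98597537955754 83.9125465758983
mat c [597.  144.3] yaw 79.1314255189688 crocks [572.6  -2.2] yaw 79.12686925344957 -100.87313074655043 d 186.16921515767038
bowl [[620.4 352.5  60. ]]
ram [[ 731.1 -194.8   38. ]]
jar [[ 352.1 -206.7   58. ]]
gr0 [[750.3 -26.9  15. ]]
gr1 [[793.4 253.1   2. ]]
```

Both views agree. The gap axis is at about 79.2°. The board is about 32 mm off that axis, about 164 mm before the gap, and yawed by −9.3°. I'll square and centre it with a push on its long side first, then push from the rear.

>>> {"op": "servo_tool", "data": {"plan": [[[0.0217, -0.0373, 0, 0.51, 0.05], [0.0217, -0.0373, 0, 0.51, 0.05], [0.0217, -0.0373, 0, 0.51, 0.05], [0.0217, -0.0373, 0, 0.51, 0.05], [0.0217, -0.0373, 0, 0.51, 0.05], [0.0217, -0.0373, 0, 0.51, 0.05], [0.0217, -0.0373, 0, 0.51, 0.05], [0.0217, -0.0373, 0, 0.51, 0.05], [0.0217, -0.0373, 0, 0.51, 0.05], [0.0217, -0.0373, 0, 0.51, 0.05]]]}}

```text
time: 1.1
tool_pos: [432.5, 185.4, 303.6]
tcp_rot: [-180.0, -0.0, 164.1]
ft_force: [1.3, 1.0, 0.0]
finger_gap: 49.7
grip_force: 0.0
```

>>> {"op": "servo_tool", "data": {"plan": [[[0.0217, -0.0373, 0, 0.51, 0.05], [0.0217, -0.0373, 0, 0.51, 0.05], [0.0217, -0.0373, 0, 0.51, 0.05], [0.0217, -0.0373, 0, 0.51, 0.05], [0.0217, -0.0373, 0, 0.51, 0.05], [0.0217, -0.0373, 0, 0.51, 0.05], [0.0217, -0.0373, 0, 0.51, 0.05], [0.0217, -0.0373, 0, 0.51, 0.05], [0.0217, -0.0373, 0, 0.51, 0.05], [0.0217, -0.0373, 0, 0.51, 0.05]]]}}

```text
time: 2.1
tool_pos: [649.6, -187.5, 303.2]
tcp_rot: [180.0, -0.1, 169.2]
ft_force: [0.8, 0.8, -0.1]
finger_gap: 50.1
grip_force: 0.0
```

Descend to about TCP z = 125, then look.

>>> {"op": "servo_tool", "data": {"plan": [[[0, 0, -0.045, 0, 0.05], [0, 0, -0.045, 0, 0.05], [0, 0, -0.045, 0, 0.05], [0, 0, -0.043, 0, 0.05], [0, 0, 0, 0, 0.05]]]}}

```text
time: 2.6
tool_pos: [643.9, -184.1, 116.7]
tcp_rot: [179.9, -0.8, 169.2]
ft_force: [-0.6, 1.1, -1.2]
finger_gap: 50.0
grip_force: 0.0
```

```bash
python3 - <<'E'
from h import *
s=snap('scene','s1'); t=snap('top','t1')
a=cv2.resize(t['frame'][110:260,310:510],None,fx=2,fy=2,interpolation=2); b=cv2.resize(s['frame'][60:260,150:350],None,fx=2,fy=2,interpolation=2)
b=b[:400]; a=cv2.copyMakeBorder(a,0,100,0,0,0)
cv2.imwrite('pics/c1.png',cv2.convertScaleAbs(np.hstack([a,b]),alpha=1.4))
E
```

```text
(no output)
```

View pics/c1.png

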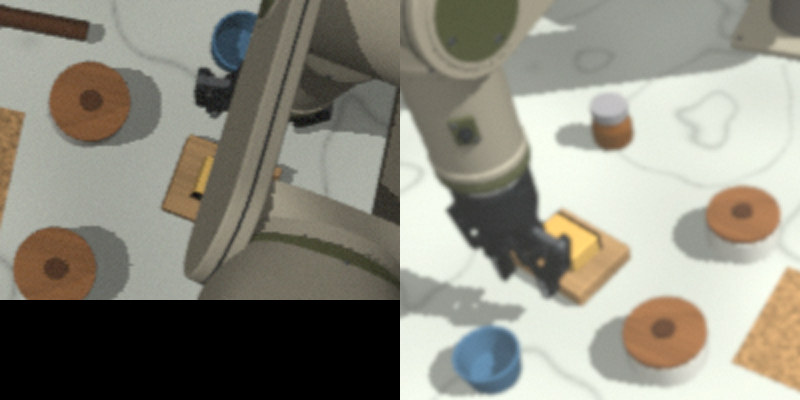

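The board is still where it was, and the fingers are beside its +x long side with clearance that's hard to judge. The scene crop shows a tip at about (550,290). I'll check this by projection.

```bash
python3 - <<'E'
from h import *
s=load('s1'); st=sense(); print(st['tool_pos'],st['tcp_rot'])
p=np.array(st['tool_pos']); e=np.array([.187,.982,0]);n=np.array([-.982,.187,0])
for k in(0,70): # tip inner front corner of +e finger and -e finger
  for sg in(1,-1):
    for f in(11,-11):
      q=p+sg*40*e+f*n-[0,0,k]; print(k,sg,f,(proj(s,q)-[150,60])*2+[400,0])
E
```

```text
[ 648.46940068 -185.61813682  125.33244052] [ 1.79973660e+02 -1.59583700e-01  1.69186433e+02]
0 1 11 [[546.98124444 244.75288867]]
0 1 -11 [[534.02662926 259.98880794]]
0 -1 11 [[482.49283763 218.53122623]]
0 -1 -11 [[468.8742882  232.93286951]]
70 1 11 [[559.90145511 287.01289513]]
70 1 -11 [[548.04014626 301.83311915]]
70 -1 11 [[499.37673171 261.4669549 ]]
70 -1 -11 [[486.92674084 275.52986652]]
```

>>> {"op": "servo_tool", "data": {"plan": [[[0.006, -0.001, 0, 0, 0.05], [0, 0, -0.025, 0, 0.05], [0, 0, -0.02, 0, 0.05], [0, 0, -0.004, 0, 0.05], [0, 0, 0, 0, 0.05], [0, 0, 0, 0, 0.05]]]}}

```text
time: 3.3
tool_pos: [656.7, -187.4, 79.6]
tcp_rot: [-180.0, 0.2, 169.2]
ft_force: [0.9, -0.8, -0.4]
finger_gap: 50.0
grip_force: 0.0
```

>>> {"op": "servo_tool", "data": {"plan": [[[-0.0039, 0.0007, 0, 0, 0.05], [-0.0039, 0.0007, 0, 0, 0.05], [-0.0039, 0.0007, 0, 0, 0.05], [-0.0039, 0.0007, 0, 0, 0.05], [-0.0039, 0.0007, 0, 0, 0.05], [-0.0039, 0.0007, 0, 0, 0.05], [-0.0039, 0.0007, 0, 0, 0.05]]]}}

```text
time: 4.0
tool_pos: [627.7, -181.9, 76.9]
tcp_rot: [180.0, 0.0, 169.2]
ft_force: [2.0, -0.0, -1.6]
finger_gap: 49.7
grip_force: 0.8
```

>>> {"op": "servo_tool", "data": {"plan": [[[-0.0039, 0.0007, 0, 0, 0.05], [-0.0039, 0.0007, 0, 0, 0.05], [-0.0039, 0.0007, 0, 0, 0.05], [-0.0039, 0.0007, 0, 0, 0.05], [-0.0039, 0.0007, 0, 0, 0.05]]]}}

```text
time: 4.5
tool_pos: [608.1, -178.5, 77.0]
tcp_rot: [-180.0, 0.0, 169.2]
ft_force: [2.5, -0.2, -0.2]
finger_gap: 50.0
grip_force: 0.9
```

>>> {"op": "servo_tool", "data": {"plan": [[[-0.003, 0.0006, 0, 0, 0.05], [-0.003, 0.0006, 0, 0, 0.05], [-0.003, 0.0006, 0, 0, 0.05], [-0.003, 0.0006, 0, 0, 0.05], [0, 0, 0, 0, 0.05], [0, 0, 0, 0, 0.05]]]}}

```text
time: 5.1
tool_pos: [596.0, -176.1, 76.7]
tcp_rot: [180.0, -0.1, 169.2]
ft_force: [-0.5, 0.2, 0.2]
finger_gap: 49.9
grip_force: 0.0
```

>>> {"op": "servo_tool", "data": {"plan": [[[0.02, -0.004, 0, 0, 0.05], [0.015, -0.003, 0.03, 0, 0.05], [0, 0, 0.04, 0, 0.05], [0, 0, 0.04, 0, 0.05], [0, -0.03, 0.02, -8.5, 0.05], [0, -0.04, 0, -8.5, 0.05], [0, -0.04, 0, -8.5, 0.05], [0, -0.04, 0, -8.5, 0.05], [0, -0.04, 0, -8.5, 0.05], [0, -0.04, 0, -8.5, 0.05]]]}}

```text
time: 6.1
tool_pos: [631.0, -414.5, 206.6]
tcp_rot: [-180.0, -0.0, 117.8]
ft_force: [0.8, -0.1, 0.0]
finger_gap: 50.1
grip_force: 0.0
```

```bash
python3 - <<'E'
from h import *
s=snap('scene','s2'); t=snap('top','t2'); print(sense()['tool_pos'],sense()['tcp_rot'])
a=cv2.resize(t['frame'][130:255,330:455],None,fx=3.2,fy=3.2,interpolation=2); b=cv2.resize(s['frame'][120:245,190:315],None,fx=3.2,fy=3.2,interpolation=2)
cv2.imwrite('pics/c2.png',cv2.convertScaleAbs(np.hstack([a,b]),alpha=1.4))
E
```

```text
[ 629.33123245 -418.50977842  205.69638066] [-1.79890785e+02  1.65461077e-02  1.17606552e+02]
```

View pics/c2.png

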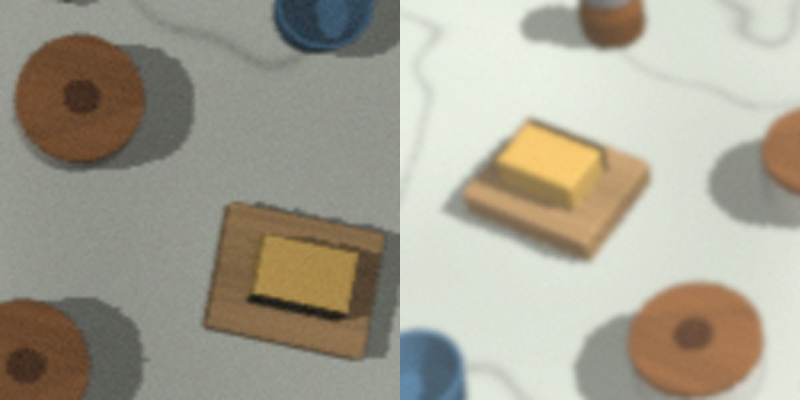

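The board is now nearly square to the gap. Its top corners in the top crop are at (228,202), (384,235), (363,360), (205,327). I'll compute its pose relative to the crocks.

```bash
cat > e2.py <<'E'
from h import *
np.set_printoptions(precision=1,suppress=True)
O={'top':np.array([565.8,-8]),'scene':np.array([572.6,-2.2])}
th=np.radians(79.2); e=np.array([np.cos(th),np.sin(th)]); n=np.array([-e[1],e[0]])
def pose(f,which,c):
    P=px(load(f),c,25)[:,:2]; v=P[0]+P[3]-P[1]-P[2]; d=P.mean(0)-O[which]
    print(which,P.mean(0),'yaw',np.degrees(np.arctan2(v[1],v[0])),'along',d@e,'lat',d@n)
E
python3 - <<'E'
from e2 import *
pose('t2','top',np.array([(228,202),(384,235),(363,360),(205,327)])/3.2+[330,130])
pose('s2','scene',(np.array([(587,246),(464,190),(530,120),(650,167)])-[400,0])/3.2+[190,120])
E
```

```text
top [ 537.8 -176.8] yaw 79.43028880391563 along -171.03817512385064 lat -4.100483900525006
scene [ 543.3 -171. ] yaw 77.83465079651843 along -171.25793078665856 lat -2.8434045327316895
```

>>> {"op": "servo_tool", "data": {"plan": [[[-0.021, 0.0316, 0, -7.68, 0.05], [-0.021, 0.0316, 0, -7.68, 0.05], [-0.021, 0.0316, 0, -7.68, 0.05], [-0.021, 0.0316, 0, -7.68, 0.05], [-0.021, 0.0316, 0, -7.68, 0.05], [0, 0, -0.04, 0, 0.05], [0, 0, -0.04, 0, 0.05], [0, 0, 0, 0, 0.05], [0, 0, 0, 0, 0.05]]]}}

```text
time: 7.1
tool_pos: [525.8, -254.5, 126.6]
tcp_rot: [-179.9, -0.1, 79.8]
ft_force: [0.5, -0.6, 1.2]
finger_gap: 49.9
grip_force: 0.0
```

>>> {"op": "servo_tool", "data": {"plan": [[[-0.002, -0.006, 0, -0.4, 0.05], [0, 0, -0.025, 0, 0.05], [0, 0, -0.02, 0, 0.05], [0, 0, -0.004, 0, 0.05], [0, 0, 0, 0, 0.05], [0, 0, 0, 0, 0.05]]]}}

```text
time: 7.7
tool_pos: [525.5, -262.0, 79.9]
tcp_rot: [179.9, 0.1, 79.4]
ft_force: [0.7, 0.5, -0.3]
finger_gap: 50.2
grip_force: 0.0
```

```bash
python3 - <<'E'
from h import *
s=sense();print(s['tool_pos'],s['tcp_rot'],s['ft_force'])
from e2 import *
d=s['tool_pos'][:2]-np.array([569,-5]);print(d@e,d@n)
E
```

```text
[ 525.47884873 -261.99435876   79.92744438] [1.79850133e+02 5.81980061e-02 7.93722361e+01] [ 0.66501894  0.49139114 -0.2628855 ]
-260.59733265388616 -5.405668752955562
```

>>> {"op": "servo_tool", "data": {"plan": [[[0.0004, 0.005, -0.003, 0, 0.05], [0.0005, 0.005, 0, 0, 0.05], [0.0009, 0.0049, 0, 0, 0.05], [0.0009, 0.0049, 0, 0, 0.05], [0.0009, 0.0049, 0, 0, 0.05], [0.0009, 0.0049, 0, 0, 0.05], [0.0009, 0.0049, 0, 0, 0.05], [0.0007, 0.0049, 0, 0, 0.05], [0.0007, 0.0049, 0, 0, 0.05], [0.0007, 0.0049, 0, 0, 0.05]]]}}

```text
time: 8.7
tool_pos: [532.1, -211.7, 75.1]
tcp_rot: [180.0, 0.0, 79.4]
ft_force: [0.0, -3.5, 1.6]
finger_gap: 50.0
grip_force: 2.0
```

>>> {"op": "servo_tool", "data": {"plan": [[[0.0007, 0.0049, 0, 0, 0.05], [0.0007, 0.0049, 0, 0, 0.05], [0.0007, 0.0049, 0, 0, 0.05], [0.0007, 0.0049, 0, 0, 0.05], [0.0007, 0.0049, 0, 0, 0.05], [0.0007, 0.0049, 0, 0, 0.05], [0.0007, 0.0049, 0, 0, 0.05], [0.0007, 0.0049, 0, 0, 0.05]]]}}

```text
time: 9.5
tool_pos: [537.7, -172.5, 75.1]
tcp_rot: [180.0, 0.0, 79.4]
ft_force: [-0.0, -5.8, 3.5]
finger_gap: 49.9
grip_force: 2.6
```

```bash
python3 - <<'E'
from h import *
s=snap('scene','s3'); t=snap('top','t3'); st=sense(); print(st['tool_pos'],st['tcp_rot'],st['ft_force'])
from e2 import *
d=st['tool_pos'][:2]-np.array([569,-5]);print(d@e,d@n)
a=cv2.resize(t['frame'][130:255,310:435],None,fx=3.2,fy=3.2,interpolation=2); b=cv2.resize(s['frame'][120:245,210:335],None,fx=3.2,fy=3.2,interpolation=2)
cv2.imwrite('pics/c3.png',cv2.convertScaleAbs(np.hstack([a,b]),alpha=1.4))
E
```

```text
[ 537.51552289 -171.74422171   74.7826643 ] [-1.79986921e+02 -4.26687165e-02  7.94106763e+01] [ 1.30559641 -0.75054252  0.07350706]
-169.69032582943055 -0.3179510035143484
```

View pics/c3.png

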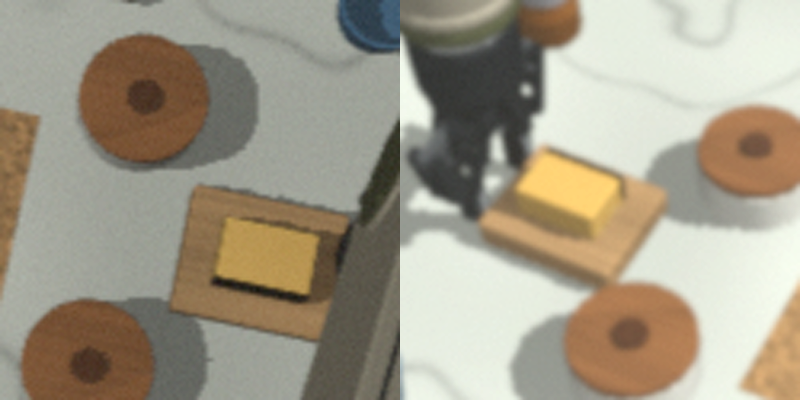

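The board is tracking straight, with the fingers on its rear edge and clear of the cheese. In the top crop the front corners are (197,185) and (171,311); in the scene crop all four are visible.

```bash
python3 - <<'E'
from e2 import *
F=px(load('t3'),np.array([(197,185),(171,311)])/3.2+[310,130],25)[:,:2]
C=px(load('t3'),np.array([(144,97),(88,365)])/3.2+[310,130],45)[:,:2]
d=F.mean(0)-O['top'];v=F[0]-F[1];print('top front',d@e,d@n,np.degrees(np.arctan2(v[1],v[0]))+90,C,C.mean(0))
pose('s3','scene',(np.array([(609,275),(484,222),(547,146),(667,193)])-[400,0])/3.2+[210,120])
E
```

```text
top front -48.96732062975856 -1.033623380981463 78.99620206156672 [[658.7 -25.6]
 [474.7   9.4]] [566.7  -8.1]
scene [ 552.6 -101.8] yaw 78.5388382342233 along -101.60818370169706 lat 1.0188873807144745
```

Centred to within about 1 mm, with yaw about 79°. Now straight on through the gap.

>>> {"op": "servo_tool", "data": {"plan": [[[0.0009, 0.0049, 0, 0, 0.05], [0.001, 0.0049, 0, 0, 0.05], [0.0009, 0.0049, 0, 0, 0.05], [0.001, 0.0049, 0, 0, 0.05], [0.0009, 0.0049, 0, 0, 0.05], [0.0009, 0.0049, 0, 0, 0.05], [0.001, 0.0049, 0, 0, 0.05], [0.0009, 0.0049, 0, 0, 0.05], [0.001, 0.0049, 0, 0, 0.05], [0.0009, 0.0049, 0, 0, 0.05]]]}}

```text
time: 10.6
tool_pos: [546.8, -123.2, 74.7]
tcp_rot: [-180.0, -0.0, 79.4]
ft_force: [0.2, -2.4, 0.8]
finger_gap: 49.9
grip_force: 1.4
```

>>> {"op": "servo_tool", "data": {"plan": [[[0.0009, 0.0049, 0, 0, 0.05], [0.001, 0.0049, 0, 0, 0.05], [0.0009, 0.0049, 0, 0, 0.05], [0.001, 0.0049, 0, 0, 0.05], [0.0009, 0.0049, 0, 0, 0.05], [0.0009, 0.0049, 0, 0, 0.05]]]}}

```text
time: 11.2
tool_pos: [552.4, -93.8, 74.8]
tcp_rot: [-180.0, -0.0, 79.4]
ft_force: [0.1, -2.1, -1.1]
finger_gap: 50.1
grip_force: 0.9
```

>>> {"op": "servo_tool", "data": {"plan": [[[0.0009, 0.0049, 0, 0, 0.05], [0.001, 0.0049, 0, 0, 0.05], [0.0009, 0.0049, 0, 0, 0.05], [0.001, 0.0049, 0, 0, 0.05], [0.0009, 0.0049, 0, 0, 0.05], [0.0009, 0.0049, 0, 0, 0.05], [0.001, 0.0049, 0, 0, 0.05], [0.0009, 0.0049, 0, 0, 0.05], [0.001, 0.0049, 0, 0, 0.05], [0.0009, 0.0049, 0, 0, 0.05]]]}}

```text
time: 12.2
tool_pos: [561.9, -44.9, 74.9]
tcp_rot: [-180.0, -0.0, 79.4]
ft_force: [0.6, -1.4, -1.1]
finger_gap: 50.2
grip_force: 0.9
```

```bash
python3 - <<'E'
from h import *
s=snap('scene','s4'); t=snap('top','t4'); st=sense(); print(st['tool_pos'],st['ft_force'])
from e2 import *
d=st['tool_pos'][:2]-np.array([569,-5]);print(d@e,d@n)
a=cv2.resize(t['frame'][130:255,240:365],None,fx=3.2,fy=3.2,interpolation=2); b=cv2.resize(s['frame'][150:275,250:375],None,fx=3.2,fy=3.2,interpolation=2)
cv2.imwrite('pics/c4.png',cv2.convertScaleAbs(np.hstack([a,b]),alpha=1.4))
E
```

```text
[562.07976349 -44.4712897   75.0036357 ] [-0.23842267 -0.48484359  1.24015811]
-40.06886765734935 -0.5985220525964429
```

View pics/c4.png

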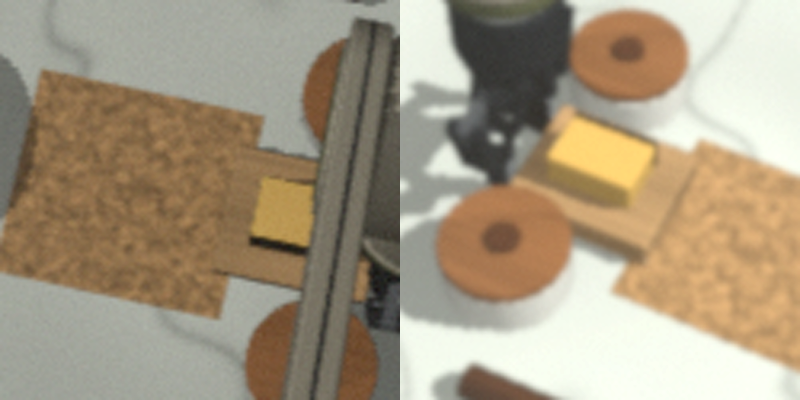

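The board is in the gap with its front edge at the mat. It is square, and the fingers are clear of the cheese and crocks. About 122 mm remain.

>>> {"op": "servo_tool", "data": {"plan": [[[0.0009, 0.0049, 0, 0, 0.05], [0.001, 0.0049, 0, 0, 0.05], [0.0009, 0.0049, 0, 0, 0.05], [0.001, 0.0049, 0, 0, 0.05], [0.0009, 0.0049, 0, 0, 0.05], [0.0009, 0.0049, 0, 0, 0.05], [0.001, 0.0049, 0, 0, 0.05], [0.0009, 0.0049, 0, 0, 0.05], [0.001, 0.0049, 0, 0, 0.05], [0.0009, 0.0049, 0, 0, 0.05]]]}}

```text
time: 13.3
tool_pos: [571.4, 4.0, 75.0]
tcp_rot: [180.0, 0.0, 79.4]
ft_force: [-1.2, -3.7, 2.6]
finger_gap: 50.4
grip_force: 2.1
```

>>> {"op": "servo_tool", "data": {"plan": [[[0.0009, 0.0049, 0, 0, 0.05], [0.001, 0.0049, 0, 0, 0.05], [0.0009, 0.0049, 0, 0, 0.05], [0.001, 0.0049, 0, 0, 0.05], [0.0009, 0.0049, 0, 0, 0.05], [0.0009, 0.0049, 0, 0, 0.05], [0.001, 0.0049, 0, 0, 0.05], [0.0009, 0.0049, 0, 0, 0.05], [0.001, 0.0049, 0, 0, 0.05], [0.0009, 0.0049, 0, 0, 0.05]]]}}

```text
time: 14.3
tool_pos: [580.8, 53.0, 75.0]
tcp_rot: [180.0, 0.0, 79.4]
ft_force: [-0.7, -6.0, 3.7]
finger_gap: 50.3
grip_force: 2.6
```

>>> {"op": "servo_tool", "data": {"plan": [[[0.0009, 0.0049, 0, 0, 0.05], [0.001, 0.0049, 0, 0, 0.05], [0.0009, 0.0049, 0, 0, 0.05], [0.0006, 0.003, 0, 0, 0.05], [0.0004, 0.002, 0, 0, 0.05], [0.0002, 0.001, 0, 0, 0.05], [0, 0, 0, 0, 0.05]]]}}

```text
time: 15.0
tool_pos: [584.7, 73.7, 75.0]
tcp_rot: [180.0, -0.0, 79.4]
ft_force: [-0.7, -3.2, 3.0]
finger_gap: 49.7
grip_force: 1.9
```

Back off and rise. The fingers are at along ≈ 80 and the crocks end at 45, so there is room.

>>> {"op": "servo_tool", "data": {"plan": [[[-0.001, -0.005, 0, 0, 0.05], [-0.002, -0.01, 0, 0, 0.05], [-0.002, -0.01, 0.02, 0, 0.05], [0, 0, 0.04, 0, 0.05], [0, 0, 0.04, 0, 0.05], [0, -0.04, 0.03, 0, 0.05], [0, -0.045, 0, 0, 0.05], [0, -0.045, 0, 0, 0.05], [0, -0.045, 0, 0, 0.05], [0, -0.045, 0, 0, 0.05]]]}}

```text
time: 16.0
tool_pos: [578.9, -173.6, 204.6]
tcp_rot: [-180.0, -0.0, 79.4]
ft_force: [0.8, 0.9, -0.4]
finger_gap: 49.9
grip_force: 0.0
```

>>> {"op": "servo_tool", "data": {"plan": [[[0, -0.045, 0, 0, 0.05], [0, -0.045, 0, 0, 0.05], [0, -0.03, 0, 0, 0.05], [0, 0, 0, 0, 0.05], [0, 0, 0, 0, 0.05]]]}}

```text
time: 16.5
tool_pos: [578.9, -292.3, 204.2]
tcp_rot: [-179.9, -0.1, 79.3]
ft_force: [1.0, 0.8, -0.6]
finger_gap: 49.8
grip_force: 0.0
```

```bash
python3 - <<'E'
from h import *
s=snap('scene','s5'); t=snap('top','t5')
a=cv2.resize(t['frame'][110:260,200:350],None,fx=2.66,fy=2.66,interpolation=2); b=cv2.resize(s['frame'][150:300,290:440],None,fx=2.66,fy=2.66,interpolation=2)
cv2.imwrite('pics/c5.png',cv2.convertScaleAbs(np.hstack([a,b]),alpha=1.4))
E
```

```text
(no output)
```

View pics/c5.png

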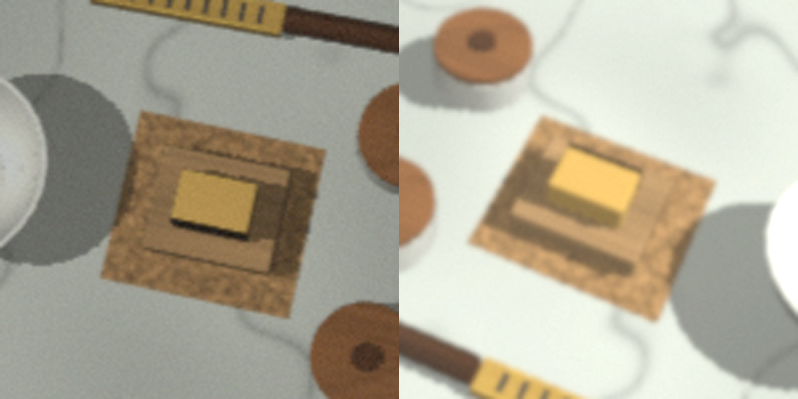

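The whole board lies on the mat with cork visible on all four sides (board at about (145–290, 150–270) in the mat at about (102–325, 112–318), top crop). The other objects are undisturbed and the arm is clear, so I'll hand it in.

```bash
python3 -c "
from bench import r
print(r.hand_in())"
```

```text
the job is handed in; nothing more can be done
None
```

I pushed the board flat through the gap and the last pictures show it wholly on the cork mat; the job is handed in at about 16.6 s, but the hand-in gave no verdict.

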